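Pin the slanted lantern hinge

TASK

Fit the two brass pins from the wooden rack into the slanted brass hinge block. First turn the flat-sided pin so that its profile matches the oblong hole and thread it through until its collar lies flush on the block; then load the round pin into the round hole the same way. Let go of both, and leave the lantern frame, hammer, burnisher and glass panel where they are.

Things in the scene. Friction and masses are not known exactly. Their poses are not given: they have to be found in the camera images.
- flat_grip (a point): Centre of the flat tab (12 mm x, 24 mm y, 50 mm tall) of the flat brass pin, 0.13-0.25 kg. Below the tab: round collar, 32 mm wide, 4 mm thick; then shaft 9 mm (x) by 20 mm (y), 40 mm long, last 7 mm tapered. The point is on the axis, 29 mm above the collar's underside, 69 mm above the foot. z: foot to tab. Pinch along x; a half turn is the same. Starts upright in the rack, turned up to 0.7 rad.
- round_grip (a point): Centre of the round grip (22 mm wide, 50 mm tall) of the round brass pin, 0.14-0.26 kg. Below the grip: round collar, 32 mm wide, 4 mm thick; then round shaft 15 mm wide, 40 mm long, last 7 mm tapered. The point is on the axis, 29 mm above the collar's underside, 69 mm above the foot. z: foot to grip; turning makes no difference. Starts upright in the rack.
- oblong_hole (a point): Centre of the mouth of the oblong hole, 11.5 mm (x) by 22.5 mm (y), right through the fixed brass block (90 x 150 x 34 mm), mouth 88 mm above the counter. z: hole axis, out of the block, 25 deg from vertical, leaning to the robot's side; x up the slope; y level. The flat pin goes in with z and y (either way) along these; fully home its point is 29 mm out along z.
- round_hole (a point): Centre of the mouth of the round hole, 18 mm wide, right through the same block, same height and axes as the oblong hole and 74 mm from it toward -y. The round pin goes here; fully home its point is 29 mm out along z.
- rack: Fixed wooden block, 80 mm (x) by 150 mm (y), 50 mm high, with two upright 24 mm holes 36 mm either side of its middle along y; the pins stand in them, collars on its top, either pin in either hole. Origin: centre of the underside. Rack and brass block stand on the robot's left and right, either way round.
- lantern: Hexagonal open brass lantern frame, 116 mm across, 164 mm tall, standing upright, origin at the centre of its underside. Bystander, loose: leave it where it is.
- hammer: Chasing hammer lying flat, about 240 mm long, handle to -x, steel head blackened, origin on its underside. Bystander, loose: leave it where it is.
- burnisher: Horn burnisher lying flat along x, 150 mm long, 18 mm wide, 14 mm high, origin on its underside. Bystander, loose: leave it where it is.
- panel: Green glass lantern panel lying flat, 160 by 100 by 5 mm, origin at the centre of its underside. Bystander, loose: leave it where it is.
Things that resemble listed ones, but are neither listed nor needed, are in the scene too. What is shaped like the part that bears oblong_hole but green or pink is not meant.

How it is judged (in metres and radians):
On the way, in this order (a step that is already met when the one before it is completed fails the run):
1. the flat-sided pin is fully home in the oblong hole (z of flat_grip in the frame of oblong_hole between 0.022 and 0.033 m and x of flat_grip in the frame of oblong_hole between -0.006 and 0.006 m and y of flat_grip in the frame of oblong_hole between -0.006 and 0.006 m and angle between the z axis of flat_grip and the z axis of oblong_hole, either way round below 0.12 rad and angle between the y axis of flat_grip and the y axis of oblong_hole, either way round below 0.25 rad), for 0.2 s.
2. the round pin is fully home in the round hole (z of round_grip in the frame of round_hole between 0.022 and 0.033 m and x of round_grip in the frame of round_hole between -0.006 and 0.006 m and y of round_grip in the frame of round_hole between -0.006 and 0.006 m and angle between the z axis of round_grip and the z axis of round_hole, either way round below 0.12 rad), for 0.2 s.
At the end, for the whole second after the job is handed in: Flat pin in the oblong hole and round pin in the round hole, released and at rest: each grip centre less than 33 mm out from the mouth along the hole's axis (29 is flush), within 6 mm of the axis along x and y, the pin within 0.12 rad of the hole's direction (all of step 1 and all of step 2 and linear speed of each of flat_pin, round_pin below 0.02 m/s); the robot touches nothing.
It fails at once if the lantern frame is moved more than 25 mm (distance of lantern from where it was at the start of the episode above 0.025 m).
It fails at once if the hammer is moved more than 25 mm (distance of hammer from where it was at the start of the episode above 0.025 m).
It fails at once if the burnisher is moved more than 25 mm (distance of burnisher from where it was at the start of the episode above 0.025 m).
It fails at once if the glass panel is moved more than 25 mm (distance of panel from where it was at the start of the episode above 0.025 m).
It also fails if it takes over 64 s, if anything falls off the work surface, if the arm or the gripper's body presses on something with over 40 N, if the wrist force passes 120 N, or if a joint passes its speed limit or range.

ROBOT

A 6-joint arm with a two-finger parallel gripper is mounted at the origin on the work surface. World frame = base frame: x ahead of the robot, y to its left, z up, the work surface at z = 0. Lengths are in mm, angles in rad, forces in N, time in s.
With the tool pointing down it reaches from about 350 to 925 mm from the base axis. Payload 6.4 kg.
Tool frame: the origin (TCP) lies on the centre line of the jaws, within the pads' length; the fingertips stand 19 mm ahead of it and the grasp point (between the pads) is the TCP; z points along the fingers, y is the line along which they close (so a half turn about z gives the same grasp; the last joint's range is limited). The gripper opens to 94 mm and grips with 3 to 60 N. Pads are 16 mm wide; open, the fingers measure 119 mm over their backs; the gripper's body (75 mm by 177 mm) begins 78 mm behind the grasp point.
Start: joints at [1.107, 0.245, 1.558, -0, 1.339, -0.174], TCP at [185.741, 622.908, 224.455] pointing down, gripper open.
Joint ranges: [-3.13, 3.13], [-1.02, 2.26], [0.13, 2.54], [-0.95, 4.09], [0.21, 2.88], [-2.74, 2.74]. Speed limits (rad/s): [2.57, 2.57, 3.14, 3.14, 3.14, 3.14].

INTERFACE

Orientations are given as a unit quaternion [w, x, y, z].
In Python, from bench import * gives the robot as it stands.
- The arm moves only by the tool arm_command, never from a script. Its argument "increments" is a list of rows, each a list of 5 numbers: the shift along the tool's x, y, z in mm, then the turn about the tool's z in degrees, then the finger opening in mm, from 0 to 94. In form: [[dx, dy, dz, twist, fingers], ...]. A call has 1 to 5 rows; each row is the pose to reach, as a shift and turn from the pose commanded when the call began, along the tool's axes at that moment; what a row does not reach only later rows make up. A row lasts 1/8 s, in which the tool goes at most 62.5 mm and 10.7 degrees, less where a joint would pass 70% of its speed; a pose out of reach is approached as far as the arm can. A call with a gripper value outside its range is refused whole. The fingers move at their own pace and stop on an object; the grip force is fixed at half the most. Time passes only in rows, so rows that repeat a pose let the fingers close. It gives the time, the measured TCP pose, the force, the opening and the grip force at its end, in the units of the state.
- get_state(): the state, without advancing time (a new reading comes with each control period).
- read_camera(name): name is "scene" or "side" or "wrist"; returns a dict with "pixels" (480x640x3 uint8, red, green, blue), "mtx" (3x3 intrinsics, pixels), "rvec" (rotation vector, rad) and "tvec" (3), from world to camera coordinates, as OpenCV has them. Camera axes: x right, y down, z forward; pixel columns grow to the right and rows downward; lengths in mm; the calibration is good to about 2 mm. The wrist camera is an equidistant fisheye: a pixel r from the principal point sees the ray r / f radians off the axis. A picture is of the moment at which its call begins. There is no depth.
- job_done(): hands the job in; it is judged then, once.
The state is a dict: "clock": time; "joint_positions": joint angles; "joint_vel": joint speeds; "tau": joint torques, N m; "eef_pos": TCP position; "ee_rot": TCP orientation; "force": force on the tool from outside, world axes, zero at the start; "wrist_torque": the same for the moment, N m; "opening": finger opening in mm; "grasp_force": force on a finger pad.
Only numpy, scipy, OpenCV 4.12 (cv2) and the standard library are available. Lean on these libraries where they do the work, as an engineer would, in place of code of your own. Each camera call takes 0.05 s, during which the arm holds its last target. There are 200 camera calls.

## Working session

There is one attempt and no reset: what is moved stays moved. The work goes in short steps, Python scripts to look and compute and a tool call to move; the robot and the scene stay as the last step left them, time stands still between calls to the robot, and variables do not carry over. Pictures are saved under pics/ and viewed, at most 10 in all, crops included, and the job is handed in when it is done.

Besides the shell and the picture viewer there is one more tool, called after ">>>" by a JSON object that holds its "name" and its "arguments". arm_command: Moves the arm, as the interface text tells. Its arguments: {"type":"object","properties":{"increments":{"type":"array"}},"required":["increments"]}

```bash
ls; mkdir -p pics; python3 - <<'E'
from bench import *
import cv2,numpy as np
s=get_state();print({k:np.round(v,3).tolist() for k,v in s.items()})
ims=[]
for n in ["scene","side","wrist"]:
    r=read_camera(n);cv2.imwrite(f"pics/{n}0.png",r["pixels"][:,:,::-1])
    print(n,np.round(r["mtx"],1).tolist(),np.round(r["rvec"],4),np.round(r["tvec"],1))
E
```

```text
pics
{'clock': 0.0, 'joint_positions': [1.107, 0.246, 1.559, -0.0, 1.339, -0.174], 'joint_vel': [-0.0, -0.0, 0.002, -0.002, 0.002, 0.001], 'tau': [0.002, -41.583, -31.461, 0.069, 0.033, -0.0], 'eef_pos': [185.478, 622.392, 223.346], 'ee_rot': [-0.0, 0.144, 0.99, -0.001], 'force': [0.236, -0.484, 0.324], 'wrist_torque': [0.023, 0.002, -0.042], 'grasp_force': 0.0, 'opening': 94.372}
scene [[464.1, 0.0, 317.2], [0.0, 464.1, 232.5], [0.0, 0.0, 1.0]] [ 2.3059  1.1649 -0.3719] [-368.3 -346.6 1523. ]
side [[541.6, 0.0, 313.6], [0.0, 541.6, 245.1], [0.0, 0.0, 1.0]] [ 0.3719 -2.8104  1.0667] [ 587.1  166.2 1619.3]
wrist [[371.6, 0.0, 318.4], [0.0, 371.6, 233.5], [0.0, 0.0, 1.0]] [-2.3396 -1.7414 -0.2335] [-648.6  -26.5  391.6]
```

View pics/scene0.png

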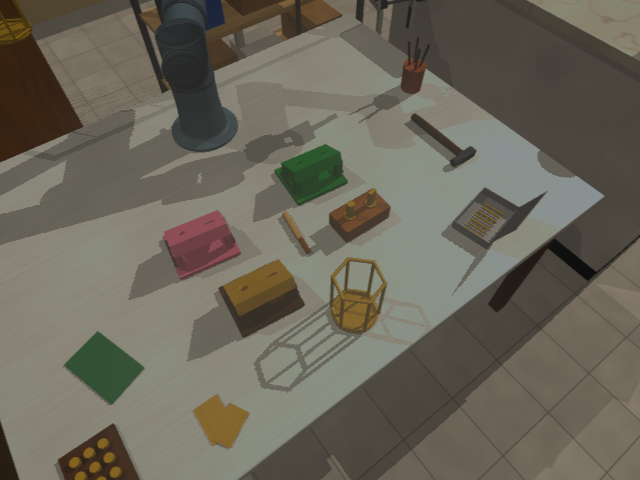

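View pics/side0.png

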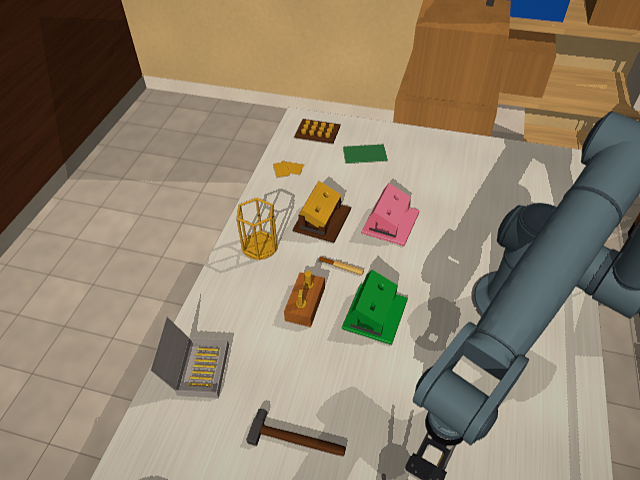

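View pics/wrist0.png

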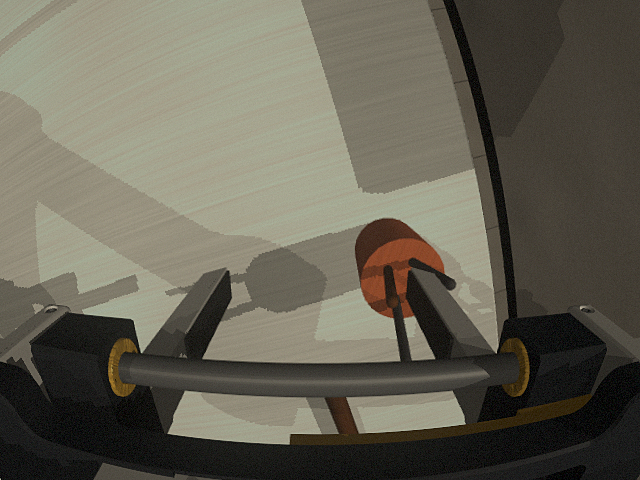

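The scene view shows the brass block at about (260,290), the rack with two pins at (360,212), the lantern at (357,295), and green and pink decoys. In the side view the block is at (322,208) and the rack at (305,295). The wrist view shows only the pencil cup. I'll set up geometry helpers and get rough positions.

```bash
cat > h.py <<'E'
from bench import *
import cv2,numpy as np
from scipy.spatial.transform import Rotation as R
def cam(n):
    r=read_camera(n); r["n"]=n; r["R"]=cv2.Rodrigues(np.array(r["rvec"],float))[0]; r["t"]=np.array(r["tvec"],float).ravel(); r["C"]=-r["R"].T@r["t"]; return r
def ray(c,p):
    K=c["mtx"]; v=np.array([(p[0]-K[0,2])/K[0,0],(p[1]-K[1,2])/K[1,1]])
    if c["n"]=="wrist":
        th=np.linalg.norm(v); d=np.r_[v/max(th,1e-9)*np.sin(th),np.cos(th)]
    else: d=np.r_[v,1]
    d=c["R"].T@d; return d/np.linalg.norm(d)
def plane(c,p,z):
    d=ray(c,p); return c["C"]+d*(z-c["C"][2])/d[2]
def tri(obs):  # [(cam,pix),...] -> point, residual mm
    A=[];b=[]
    for c,p in obs:
        d=ray(c,p); M=np.eye(3)-np.outer(d,d); A.append(M);b.append(M@c["C"])
    A=np.vstack(A);b=np.hstack(b);x=np.linalg.lstsq(A,b,rcond=None)[0]; return x,np.linalg.norm(A@x-b)
def proj(c,X):
    q=c["R"]@np.array(X,float)+c["t"];K=c["mtx"]
    if c["n"]=="wrist":
        r=np.hypot(q[0],q[1]);th=np.arctan2(r,q[2]);v=q[:2]/max(r,1e-9)*th
    else: v=q[:2]/q[2]
    return np.array([K[0,0]*v[0]+K[0,2],K[1,1]*v[1]+K[1,2]])
def save(c,name,box=None,s=1):
    im=c["pixels"][:,:,::-1]
    if box: x,y,w,h=box; im=im[y:y+h,x:x+w]
    cv2.imwrite(f"pics/{name}.png",cv2.resize(im,None,fx=s,fy=s,interpolation=cv2.INTER_CUBIC))
E
python3 - <<'E'
from h import *
a=cam("scene");b=cam("side");w=cam("wrist")
for n,p,q in [("rack",(360,212),(305,292)),("block",(262,288),(322,208)),("lantern",(357,295),(257,230)),("hammer head",(463,156),(258,428))]:
    print(n,*tri([(a,p),(b,q)]))
print("wrist cam C",w["C"],"axis",w["R"][2],"x",w["R"][0],"y",w["R"][1])
top=np.hstack([cv2.resize(a["pixels"][130:350,150:430],None,fx=2,fy=2,interpolation=cv2.INTER_CUBIC)])
save(a,"scene_crop",(210,170,200,160),4); save(b,"side_crop",(220,160,200,180),3)
E
```

```text
rack [594.81733651 160.36481908  46.15933958] 6.61213647462098
block [ 635.36390708 -181.62766172   55.92117819] 9.266151611003425
lantern [799.95851157 -15.13491724  79.41444675] 1.8398179182461436
hammer head [598.56406078 571.27769289   9.20715593] 3.510015828647185
wrist cam C [111.49683483 644.30828226 384.29813588] axis [ 0.25389765 -0.07657942 -0.96419478] x [ 2.87168609e-01  9.57879940e-01 -4.58885635e-04] y [ 0.92361798 -0.27676996  0.26519467]
```

View pics/scene_crop.png

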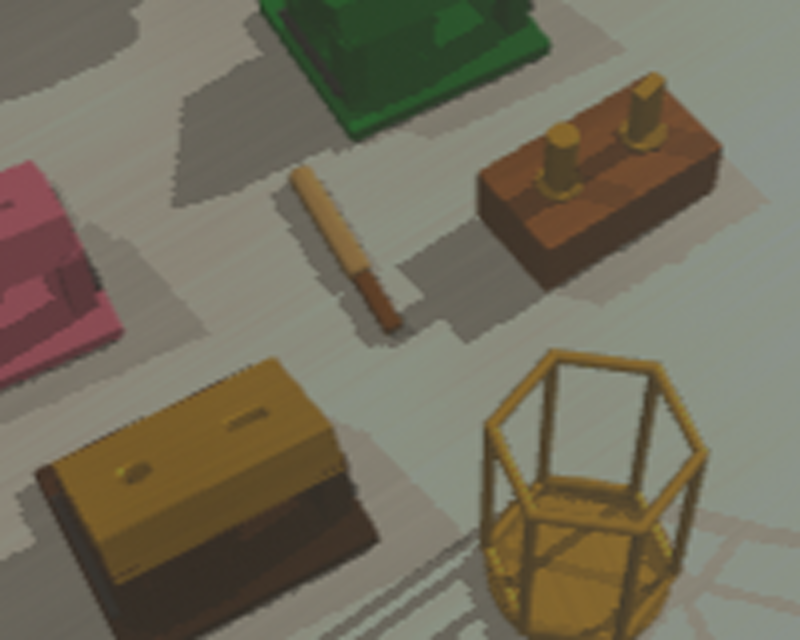

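View pics/side_crop.png

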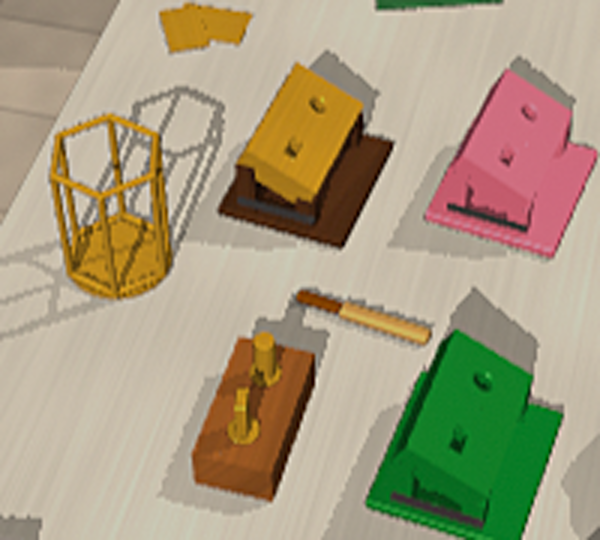

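Both crops show the flat pin in the rack's +y hole and the round pin in its -y hole. In full-image pixels:

| Item | Scene | Side |
|---|---|---|
| Flat tab top | (372,190) | (301,292) |
| Round grip top | (351,203) | (308,273) |
| Oblong hole | (272,275) | (318,209) |
| Round hole | (243,288) | (326,194) |

Next I'll triangulate these and plan wrist views.

```bash
cat >> h.py <<'E'
def tool():
    s=get_state(); q=s["ee_rot"]; return np.array(s["eef_pos"]),R.from_quat([q[1],q[2],q[3],q[0]]).as_matrix()
def yaw():  # world direction angle of tool y and x (deg)
    p,M=tool(); return np.degrees([np.arctan2(M[1,0],M[0,0]),np.arctan2(M[1,1],M[0,1])])
def inc(T):  # world target -> tool shift
    p,M=tool(); return np.round(M.T@(np.array(T)-p),1)
E
python3 - <<'E'
from h import *
a=cam("scene");b=cam("side")
P={}
for n,p,q in [("flat top",(372,190),(300.7,291.7)),("round top",(350.75,203),(308.3,273.3)),("obl",(271.8,275),(318,209)),("rnd",(243.3,288),(325.7,194.3))]:
    P[n],r=tri([(a,p),(b,q)]);print(n,P[n].round(1),round(r,1))
d=P["flat top"]-P["round top"];print("rack y dir",np.degrees(np.arctan2(d[1],d[0])),np.linalg.norm(d[:2]))
d=P["obl"]-P["rnd"];print("block y dir",np.degrees(np.arctan2(d[1],d[0])),np.linalg.norm(d[:2]))
w=cam("wrist");p,M=tool();print("cam in tool",M.T@(w["C"]-p), "axis in tool",M.T@w["R"][2]);print(yaw(),M.round(3))
print(inc([550,170,300]))
E
```

```text
flat top [591.2 202.2 104.4] 3.1
round top [589.6 131.1 101.4] 3.8
obl [ 637.1 -148.2   84.4] 5.1
rnd [ 628.8 -221.    86.7] 3.3
rack y dir 88.73827451203178 71.12610001267183
block y dir 83.54620675171137 73.27294620173987
cam in tool [  77.23931764   -0.61004368 -160.25594021] axis in tool [-2.65307390e-01 -1.36900474e-04  9.64163871e-01]
[163.39507562  73.3950757 ] [[-0.958  0.286 -0.   ]
 [ 0.286  0.958 -0.   ]
 [ 0.    -0.    -1.   ]]
[-478.5 -329.9  -75.6]
```

Measured heights agree with the text: tops at 104 mm and mouths at about 86 mm. Spacings agree too, at 71 and 73 mm. I'll move over the rack for a close wrist view.

>>> {"name": "arm_command", "arguments": {"increments": [[-52,-32,-2,0,60],[-104,-64,-4,0,60],[-156,-96,-6,0,60],[-208,-128,-8,0,60],[-260,-160,-10,0,60]]}}

```text
clock: 1.08
eef_pos: [390.3, 393.7, 234.8]
ee_rot: [0.0, 0.144, 0.99, 0.0]
force: [0.1, 1.4, -0.1]
opening: 60.2
grasp_force: 0.0
```

>>> {"name": "arm_command", "arguments": {"increments": [[-52,-32,-2,0,60],[-104,-64,-4,0,60],[-156,-96,-6,0,60],[-208,-128,-8,0,60],[-258,-162,-8,0,60]]}}

```text
clock: 1.7
eef_pos: [591.5, 164.6, 243.0]
ee_rot: [0.0, 0.144, 0.99, 0.0]
force: [0.3, 0.8, -0.5]
opening: 60.0
grasp_force: 0.0
```

>>> {"name": "arm_command", "arguments": {"increments": [[0,0,0,0,60],[0,0,0,0,60],[0,0,0,0,60]]}}

```text
clock: 2.08
eef_pos: [589.3, 167.6, 242.5]
ee_rot: [-0.0, 0.143, 0.99, 0.0]
force: [-0.1, 0.0, 0.6]
opening: 59.8
grasp_force: 0.0
```

```bash
python3 - <<'E'
from h import *
w=cam("wrist");print(tool()[0],yaw());save(w,"w1")
for X in ([591,202,104],[590,131,104],[637,-148,88]): print(proj(w,X))
np.save("w1.npy",w,allow_pickle=True)
E
```

```text
[589.29340704 167.6677054  242.52515169] [163.51491519  73.51491482]
[359.39296275 218.24119393]
[277.56598834 240.60303859]
[ 73.30665646 337.16066381]
```

View pics/w1.png

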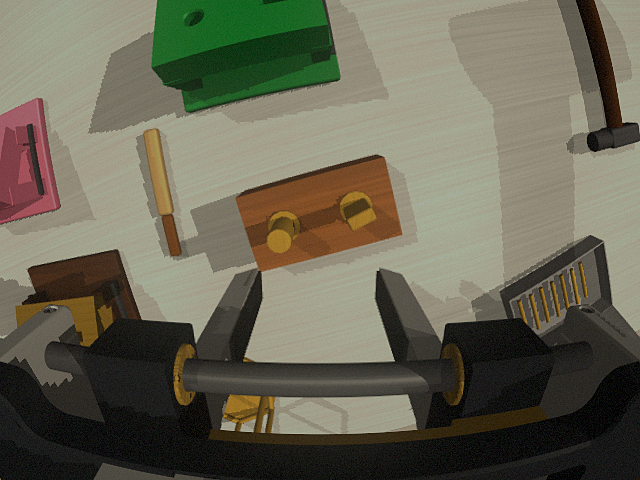

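The wrist view shows the round grip top at (279,240) and the flat tab top at about (359,213), elongated close to along the image x axis. I'll segment both tops.

```bash
python3 - <<'E'
from h import *
w=np.load("w1.npy",allow_pickle=True).item()
im=w["pixels"];hsv=cv2.cvtColor(im,cv2.COLOR_RGB2HSV)
for y in range(188,236,4): print(y,' '.join(f"{hsv[y,x,0]}/{hsv[y,x,1]}/{hsv[y,x,2]}" for x in range(334,386,4)))
E
```

```text
188 13/167/125 13/174/123 13/194/133 14/182/139 13/180/129 12/169/130 15/183/124 13/189/127 13/180/132 14/170/132 14/182/130 13/175/125 14/170/129
192 13/172/138 14/193/128 13/177/127 13/171/128 18/181/121 20/181/155 20/185/146 18/167/131 13/182/130 14/173/136 14/174/142 14/183/134 13/166/134
196 13/192/129 15/181/93 12/177/111 19/187/168 19/191/164 19/191/159 20/189/159 20/193/164 20/192/158 14/181/124 13/176/120 14/185/121 13/172/132
200 13/171/134 13/168/100 20/188/148 20/195/158 21/192/165 19/193/135 19/180/78 16/169/77 19/180/112 19/172/144 14/174/132 12/166/138 12/187/135
204 15/172/89 13/195/89 20/187/134 18/172/114 19/197/96 20/152/72 20/168/76 18/160/75 20/171/67 20/180/142 14/182/136 12/179/138 13/185/132
208 12/165/91 13/176/100 20/180/112 17/158/71 19/168/76 17/169/71 20/174/76 20/146/75 19/188/65 18/182/144 12/169/116 14/178/113 14/178/133
212 12/184/94 13/180/95 19/192/125 19/178/79 19/171/70 20/172/74 15/169/77 19/189/140 19/185/171 20/194/162 17/185/117 11/155/117 12/171/116
216 13/173/96 12/162/99 17/175/108 22/176/68 19/175/67 19/185/143 20/187/162 20/194/160 19/189/162 20/193/157 19/187/164 12/173/121 13/183/120
220 13/178/96 14/178/119 13/186/89 16/180/78 19/186/163 19/192/161 20/186/156 20/208/158 20/203/158 20/188/156 18/164/138 13/173/122 12/161/119
224 13/182/119 13/174/133 11/178/132 12/172/144 20/194/151 20/182/161 19/184/161 19/192/161 16/194/112 11/174/117 13/175/115 12/166/121 12/163/119
228 12/176/133 14/192/130 14/179/135 13/191/136 15/170/111 20/183/155 17/180/140 13/186/136 13/190/110 13/169/115 13/183/110 14/173/115 12/178/110
232 14/182/133 13/185/132 14/176/135 14/195/127 13/176/133 14/176/132 13/180/122 15/187/123 13/167/136 13/177/117 12/167/119 13/180/115 12/173/118
```

```bash
cat >> h.py <<'E'
def tops(w,seeds,vmin=132,z=104):
    hsv=cv2.cvtColor(cv2.GaussianBlur(w["pixels"],(3,3),0),cv2.COLOR_RGB2HSV)
    m=cv2.inRange(hsv,(16,140,vmin),(25,255,255)); m=cv2.morphologyEx(m,cv2.MORPH_OPEN,np.ones((5,5),np.uint8))
    n,l,st,ce=cv2.connectedComponentsWithStats(m)
    for s in seeds:
        k=l[int(s[1]),int(s[0])]; 
        if k==0: print("seed off");continue
        ys,xs=np.where(l==k); c=np.c_[xs,ys].astype(np.float32)
        P=np.array([plane(w,p,z)[:2] for p in c]).astype(np.float32)
        r=cv2.minAreaRect(P); print("px",st[k].tolist(),ce[k].round(1),"mean xy",P.mean(0).round(1),"rect",np.round(r[0],1),np.round(r[1],1),round(r[2],1)); print(cv2.boxPoints(r).round(1).tolist())
E
python3 - <<'E'
from h import *
w=np.load("w1.npy",allow_pickle=True).item()
tops(w,[(358,220),(279,240)])
E
```

```text
px [349, 209, 27, 20, 326] [362.2 218.8] mean xy [592.1 204.1] rect [592.2 204. ] [11.1 22.3] 13.8
[[584.0999755859375, 213.60000610351562], [589.4000244140625, 191.89999389648438], [600.2000122070312, 194.5], [594.9000244140625, 216.1999969482422]]
px [267, 230, 24, 23, 459] [278.6 241.1] mean xy [590.7 131.7] rect [590.6 131.6] [19.7 19.3] 73.4
[[578.5, 124.9000015258789], [597.0999755859375, 119.30000305175781], [602.7000122070312, 138.1999969482422], [584.2000122070312, 143.8000030517578]]
```

The flat tab centre is (592,204) with its y axis at 103.8°, and its measured size of 11x22 mm matches. The round pin is at (591,132). The tool can't tilt, so I'll pinch the tab along its y, since a pin held that way can pivot about the pinch line. Then I'll lean it against the rack hole's rim to pre-tilt it 25°.

>>> {"name": "arm_command", "arguments": {"increments": [[2.5,12,20,-10,60],[5,24,40,-20,60],[7.6,35.7,60,-30.3,60],[7.6,35.7,90,-30.3,50],[7.6,35.7,110,-30.3,45]]}}

```text
clock: 2.75
eef_pos: [591.9, 203.7, 131.1]
ee_rot: [-0.001, -0.12, 0.993, 0.0]
force: [-0.1, -0.1, -0.6]
opening: 45.7
grasp_force: 0.0
```

>>> {"name": "arm_command", "arguments": {"increments": [[0,0,0,0,45],[0,0,0,0,45]]}}

```text
clock: 3.0
eef_pos: [593.7, 202.9, 133.7]
ee_rot: [0.001, -0.119, 0.993, 0.0]
force: [-0.3, -0.0, 0.6]
opening: 45.0
grasp_force: 0.0
```

```bash
python3 - <<'E'
from h import *
w=cam("wrist");print(tool()[0],yaw(),inc([592,204,84]));save(w,"w2");print(proj(w,[592,204,104]))
np.save("w2.npy",w,allow_pickle=True);p=proj(w,[592,204,104]);tops(w,[p])
E
```

```text
[593.93896943 202.89343125 134.00752475] [-166.30208603  103.69788236] [ 1.7  1.5 50. ]
[322.00163495 275.17897511]
seed off
```

>>> {"name": "arm_command", "arguments": {"increments": [[1,1,20,0,45],[1.7,1.5,40,0,45],[1.7,1.5,50,0,45],[1.7,1.5,50,0,45],[1.7,1.5,50,0,18]]}}

```text
clock: 3.68
eef_pos: [591.5, 203.8, 82.8]
ee_rot: [0.0, -0.119, 0.993, 0.0]
force: [-0.0, 0.3, -0.3]
opening: 38.3
grasp_force: 0.0
```

>>> {"name": "arm_command", "arguments": {"increments": [[0,0,0,0,18],[0,0,0,0,18],[0,0,0,0,18],[0,0,0,0,18]]}}

```text
clock: 4.18
eef_pos: [591.6, 203.8, 83.2]
ee_rot: [0.001, -0.119, 0.993, 0.0]
force: [1.1, -0.3, 3.8]
opening: 24.2
grasp_force: 30.0
```

```bash
python3 - <<'E'
from h import *
s=get_state();print(tool()[0],yaw(),s["opening"],s["grasp_force"],s["force"])
E
```

```text
[591.59496937 203.80502519  83.21157906] [-166.30416469  103.69582457] 24.1880696591295 30.000414848327637 [ 1.14258469 -0.32028378  3.81375738]
```

The opening of 24.2 mm confirms the y grip. I'll lift 24 mm, then drag toward tool +x (the robot's side) so the rim tilts the pin.

>>> {"name": "arm_command", "arguments": {"increments": [[0,0,-12,0,18],[0,0,-24,0,18],[0,0,-24,0,18],[4,0,-24,0,18],[8,0,-24,0,18]]}}

```text
clock: 4.8
eef_pos: [585.2, 202.3, 107.0]
ee_rot: [0.003, -0.119, 0.993, 0.001]
force: [7.2, 1.6, -3.7]
opening: 23.9
grasp_force: 30.0
```

>>> {"name": "arm_command", "arguments": {"increments": [[4,0,0,0,18],[8,0,0,0,18],[12,0,0,0,18],[16,0,0,0,18],[20,0,0,0,18]]}}

```text
clock: 5.42
eef_pos: [565.6, 197.4, 106.8]
ee_rot: [0.003, -0.119, 0.993, 0.0]
force: [5.8, 1.5, -5.6]
opening: 23.6
grasp_force: 30.0
```

```bash
python3 - <<'E'
from h import *
s=get_state();print(tool()[0],yaw(),s["opening"],s["grasp_force"],s["force"],s["wrist_torque"])
a=cam("scene");b=cam("side");p=tool()[0]
u=proj(a,p);v=proj(b,p);print(u,v)
i=[cv2.resize(c["pixels"][int(q[1])-45:int(q[1])+45,int(q[0])-50:int(q[0])+50],None,fx=4,fy=4,interpolation=cv2.INTER_CUBIC) for c,q in((a,u),(b,v))]
cv2.imwrite("pics/tilt.png",np.hstack(i)[:,:,::-1])
E
```

```text
[565.61832229 197.42049207 106.80805628] [-166.32527691  103.67468736] 23.579826620087715 29.997940063476562 [ 5.77409416  1.49698058 -5.5643038 ] [ 0.4602651  -1.49060287  0.00274243]
[363.67341386 183.91556467] [309.23834316 291.97563916]
```

View pics/tilt.png

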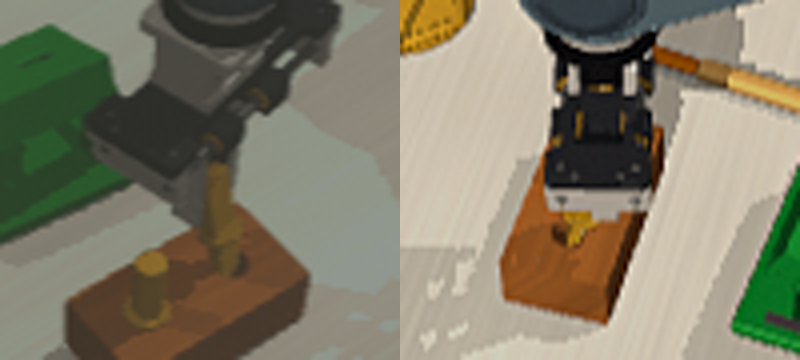

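The pin is visibly pivoting in the jaws, with its foot still in the rack hole and only about 6 N of force. A little more tilt, then I'll lift it out and carry it toward the brass block.

>>> {"name": "arm_command", "arguments": {"increments": [[1.5,0,0,0,18],[1.5,0,0,0,18],[1.5,0,-28,0,18],[1.5,0,-68,0,18],[1.5,0,-108,0,18]]}}

```text
clock: 6.15
eef_pos: [561.3, 196.6, 214.5]
ee_rot: [-0.001, -0.119, 0.993, -0.0]
force: [0.3, 0.3, -2.2]
opening: 23.6
grasp_force: 30.0
```

>>> {"name": "arm_command", "arguments": {"increments": [[1,-60,0,5,18],[2,-120,0,10,18],[3,-180,0,15,18],[4,-240,0,20,18],[6,-300,0,20,18]]}}

```text
clock: 6.78
eef_pos: [627.0, -97.8, 213.7]
ee_rot: [-0.001, 0.055, 0.998, 0.0]
force: [0.5, 0.8, -3.4]
opening: 23.9
grasp_force: 30.0
```

>>> {"name": "arm_command", "arguments": {"increments": [[0,0,0,0,18],[0,0,0,0,18]]}}

```text
clock: 7.02
eef_pos: [626.8, -95.6, 213.6]
ee_rot: [-0.001, 0.055, 0.998, 0.001]
force: [0.1, 0.5, -2.2]
opening: 24.0
grasp_force: 30.0
```

```bash
python3 - <<'E'
from h import *
s=get_state();print(tool()[0],yaw(),s["opening"],s["grasp_force"],s["force"]);print(inc([700,-185,215]))
a=cam("scene");b=cam("side");p=tool()[0]
np.save("ab.npy",[a,b],allow_pickle=True)
u=proj(a,p);v=proj(b,p);print(u,v)
i=[cv2.resize(c["pixels"][int(q[1])-40:int(q[1])+60,int(q[0])-50:int(q[0])+50],None,fx=4,fy=4,interpolation=cv2.INTER_CUBIC) for c,q in((a,u),(b,v))]
cv2.imwrite("pics/tilt2.png",np.hstack(i)[:,:,::-1])
E
```

```text
[626.80960008 -95.57725515 213.57687296] [173.67972464  83.67962132] 24.009816788776753 29.99954402446747 [ 0.06990829  0.5021472  -2.22459919]
[-82.6 -80.8  -1.7]
[282.99447405 229.72762437] [314.97645517 191.52189865]
```

View pics/tilt2.png

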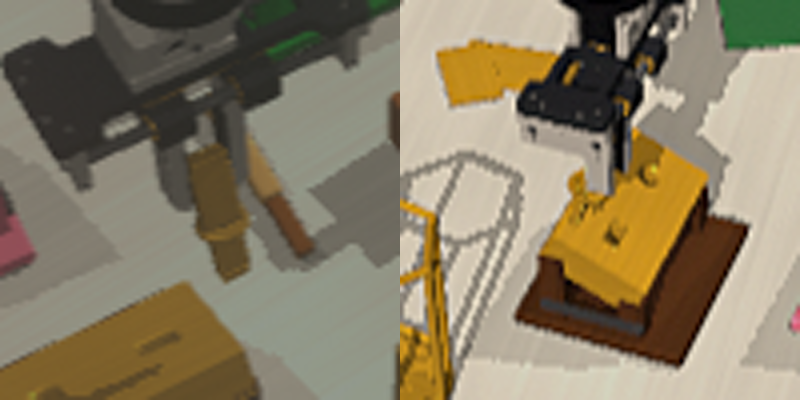

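```bash
python3 - <<'E'
from h import *
a,b=np.load("ab.npy",allow_pickle=True);p,M=tool()
for th in range(10,40,3):
    t=np.radians(th);d=np.sin(t)*-M[:,0]+np.cos(t)*M[:,2]
    print(th,[ (proj(c,p+L*d)-(np.array(o))).round(1).tolist() for L in (33,73) for c,o in((a,(232,189)),(b,(264,151)))])
E
```

```text
10 [[53.2, 50.7], [49.4, 47.9], [55.6, 62.2], [47.6, 56.5]]
13 [[53.5, 51.2], [48.9, 47.7], [56.4, 63.2], [46.5, 56.1]]
16 [[53.8, 51.6], [48.4, 47.4], [57.1, 64.2], [45.4, 55.6]]
19 [[54.2, 52.0], [47.9, 47.2], [57.8, 65.1], [44.3, 55.0]]
22 [[54.5, 52.4], [47.4, 46.9], [58.5, 65.9], [43.2, 54.4]]
25 [[54.8, 52.7], [46.9, 46.6], [59.2, 66.7], [42.2, 53.8]]
28 [[55.1, 53.0], [46.5, 46.3], [59.9, 67.4], [41.2, 53.1]]
31 [[55.4, 53.3], [46.0, 46.0], [60.5, 68.0], [40.2, 52.4]]
34 [[55.7, 53.5], [45.5, 45.7], [61.1, 68.6], [39.2, 51.7]]
37 [[55.9, 53.7], [45.1, 45.3], [61.8, 69.1], [38.2, 51.0]]
```

>>> {"name": "arm_command", "arguments": {"increments": [[-30,-40,0,0,18],[-60,-80,0,0,18],[-82,-81,0,0,18],[-82,-81,0,0,18],[-82,-81,0,0,18]]}}

```text
clock: 7.75
eef_pos: [699.7, -184.0, 214.2]
ee_rot: [-0.001, 0.054, 0.999, 0.0]
force: [0.3, 0.4, -2.5]
opening: 23.7
grasp_force: 30.0
```

```bash
python3 - <<'E'
from h import *
w=cam("wrist");p,M=tool();print(p,yaw());save(w,"w3",(120,40,400,300),2)
np.save("w3.npy",w,allow_pickle=True)
for X in ([637,-148,88],[629,-221,88]): print(proj(w,X).round())
for th in (10,20,25,30):
    t=np.radians(th);d=np.sin(t)*-M[:,0]+np.cos(t)*M[:,2];print(th,[proj(w,p+L*d).round(1).tolist() for L in (-21,33,73)])
E
```

```text
[ 699.62204054 -184.15027686  214.40493039] [173.78863479  83.78862695]
[357. 149.]
[261. 149.]
10 [[319.5, 314.3], [319.2, 285.0], [319.0, 271.2]]
20 [[319.5, 305.9], [319.2, 295.0], [319.1, 290.0]]
25 [[319.5, 301.5], [319.2, 300.1], [319.1, 299.4]]
30 [[319.5, 297.2], [319.2, 305.2], [319.1, 308.9]]
```

View pics/w3.png

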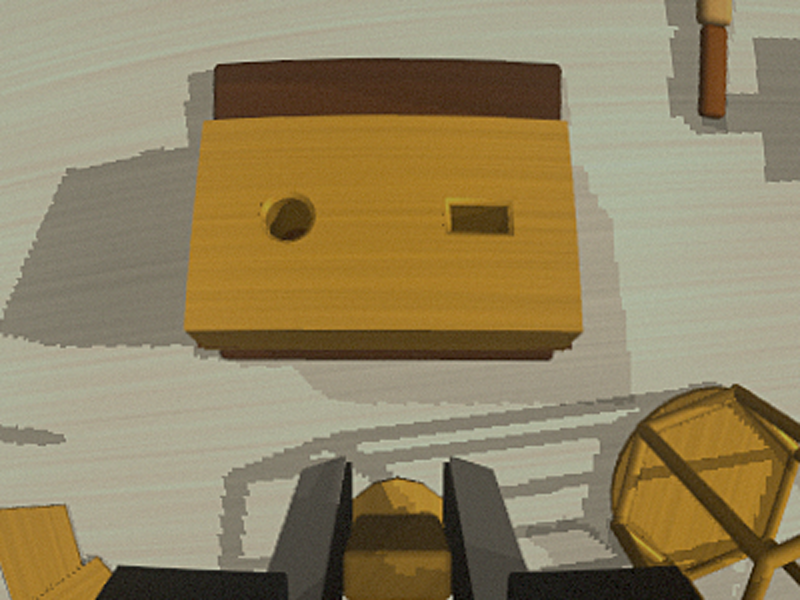

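The picture shows the round hole at crop (288,217), the oblong hole at crop (479,219), and the held pin. The collar arc top is at crop y=480, the tab's front face spans 515-550, and its top face starts at 550. I'll extract the holes and the pin's edge rows numerically.

```bash
python3 - <<'E'
from h import *
from scipy.optimize import least_squares
w=np.load("w3.npy",allow_pickle=True).item();p,M=tool()
im=cv2.GaussianBlur(w["pixels"],(5,1),0)
print([(y,int(im[y,312:326,0].mean())) for y in range(272,362,2)])
hsv=cv2.cvtColor(w["pixels"],cv2.COLOR_RGB2HSV)
print("profile hole",[int(v) for v in im[149,335:385,0]])
print("vert",[int(v) for v in im[130:170,360,0]])
for th in (5,10,15,20,25,30):
    t=np.radians(th);d=np.sin(t)*-M[:,0]+np.cos(t)*M[:,2];e=np.cos(t)*M[:,0]+np.sin(t)*M[:,2]
    f=lambda L,x:round(float(proj(w,p+L*d+x*e)[1]),1)
    print(th,"top far,near",f(-21,-6),f(-21,6),"tab bottom near",f(29,6),"collar top edge",f(29,16),"collar low",f(33,16))
E
```

```text
[(272, 168), (274, 169), (276, 158), (278, 146), (280, 135), (282, 168), (284, 161), (286, 156), (288, 147), (290, 143), (292, 140), (294, 117), (296, 101), (298, 49), (300, 55), (302, 55), (304, 55), (306, 57), (308, 57), (310, 56), (312, 58), (314, 59), (316, 101), (318, 117), (320, 129), (322, 121), (324, 117), (326, 117), (328, 102), (330, 102), (332, 102), (334, 102), (336, 101), (338, 98), (340, 118), (342, 159), (344, 124), (346, 125), (348, 152), (350, 171), (352, 170), (354, 170), (356, 170), (358, 170), (360, 170)]
profile hole [170, 171, 172, 173, 173, 172, 172, 172, 171, 155, 122, 90, 77, 77, 79, 79, 79, 79, 79, 79, 81, 83, 84, 83, 82, 81, 80, 78, 77, 79, 81, 81, 81, 81, 81, 79, 76, 75, 82, 100, 121, 141, 158, 168, 170, 171, 170, 168, 168, 168]
vert [171, 174, 169, 166, 168, 167, 167, 167, 166, 172, 169, 164, 139, 80, 85, 90, 85, 80, 80, 81, 77, 80, 80, 77, 77, 79, 99, 133, 164, 167, 164, 160, 168, 165, 165, 163, 167, 170, 168, 166]
5 top far,near 331.1 305.2 tab bottom near 271.8 collar top edge 254.0 collar low 252.3
10 top far,near 327.6 300.7 tab bottom near 276.0 collar top edge 258.1 collar low 257.0
15 top far,near 323.9 296.2 tab bottom near 280.4 collar top edge 262.4 collar low 261.8
20 top far,near 319.9 291.7 tab bottom near 284.9 collar top edge 266.8 collar low 266.8
25 top far,near 315.7 287.3 tab bottom near 289.4 collar top edge 271.5 collar low 271.9
30 top far,near 311.4 283.1 tab bottom near 294.0 collar top edge 276.2 collar low 277.2
```

```bash
python3 - <<'E'
from h import *
w=np.load("w3.npy",allow_pickle=True).item();a,b=np.load("ab.npy",allow_pickle=True);p,M=tool()
g=cv2.cvtColor(w["pixels"],cv2.COLOR_RGB2HSV)[:,:,2]
H={}
for n,(x,y),q,r in (("obl",(360,149),(271.8,275),(318,209)),("rnd",(264,148),(243.3,288),(325.7,194.3))):
    for thr in (125,150):
        m=(g[y-25:y+25,x-30:x+30]<thr).astype(np.uint8);k,l,st,ce=cv2.connectedComponentsWithStats(m)
        i=l[25,30];c=ce[i]+[x-30,y-25];s=st[i];bb=np.array([s[0]+(s[2]-1)/2+x-30,s[1]+(s[3]-1)/2+y-25])
        print(n,thr,c.round(1),"bbox c",bb,s[2:].tolist(),plane(w,bb,88).round(1))
    H[n]=plane(w,bb,88);print(" tri",[v.round(1) if hasattr(v,'round') else v for v in tri([(w,bb),(b,r)])],tri([(w,bb),(a,q)])[0].round(1))
d=H["obl"]-H["rnd"];print(np.degrees(np.arctan2(d[1],d[0])),np.linalg.norm(d))
# block top face edges for yaw
for e in ((222,101),(402,101)),((214,205),(410,205)): 
    pass
E
```

```text
obl 125 [360.1 149.8] bbox c [360. 150.] [33, 15, 424] [ 638.3 -145.6   88. ]
obl 150 [360.3 149.6] bbox c [359.5 149. ] [34, 17, 515] [ 637.5 -145.9   88. ]
 tri [array([ 635.4, -146.4,   88.9]), np.float64(3.0)] [ 637.9 -145.2   79.5]
rnd 125 [265.1 149.3] bbox c [265.  149.5] [25, 22, 422] [ 629.8 -218.2   88. ]
rnd 150 [264.8 149.1] bbox c [264.  148.5] [27, 26, 490] [ 628.9 -218.9   88. ]
 tri [array([ 627.5, -218.9,   90.3]), np.float64(1.9)] [ 629.1 -219.5   83.1]
83.25520815194552 73.48020741155946
```

```bash
python3 - <<'E'
from h import *
a,b=np.load("ab.npy",allow_pickle=True)
for off in (0,8):
  for th in (14,20,25):
    t=np.radians(th);u=np.array([-.994,.110,0]);P=np.array([626.8,-95.6,213.6])-off*u
    print(off,th,[(proj(a,P-L*(np.sin(t)*u+np.cos(t)*np.array([0,0,1])))-[232,189]).round(1).tolist() for L in (33,73)])
p,M=tool();u=np.array([-.993,.117,0]);k=np.array([0,0,1]);m=np.array([637.7,-145.8,88]);z=np.sin(np.radians(25))*u+np.cos(np.radians(25))*k
print(p)
def T(s,th,off=8): 
    t=np.radians(th);return m-s*z+73*(np.sin(t)*u+np.cos(t)*k)+off*u
for s,th in ((-30,14),(-10,14),(0,14),(6,14),(12,14),(12,25),(20,25),(40,25)): print(s,th,T(s,th).round(1),inc(T(s,th)))
# brass pixels column centroid in scene at foot rows
hsv=cv2.cvtColor(a["pixels"],cv2.COLOR_RGB2HSV)
for y in range(52,74,2):
    xs=[x/1 for x in range(40,70) if 16<=hsv[189+y,232+x,0]<=24 and hsv[189+y,232+x,1]>120]; print(y,min(xs,default=0),max(xs,default=0))
E
```

```text
0 14 [[53.2, 51.6], [56.2, 63.8]]
0 20 [[53.8, 52.4], [57.6, 65.6]]
0 25 [[54.4, 53.0], [58.8, 66.9]]
8 14 [[54.8, 54.1], [57.8, 66.3]]
8 20 [[55.5, 54.9], [59.3, 68.2]]
8 25 [[56.0, 55.5], [60.4, 69.5]]
[ 699.62204054 -184.15027686  214.40493039]
-30 14 [ 599.6 -141.3  186. ] [104.   31.8  28.5]
-10 14 [ 608.  -142.3  167.9] [95.6 31.7 46.6]
0 14 [ 612.2 -142.8  158.8] [91.3 31.6 55.6]
6 14 [ 614.7 -143.1  153.4] [88.8 31.6 61.1]
12 14 [ 617.3 -143.4  148. ] [86.2 31.6 66.5]
12 25 [ 604.2 -141.8  143.3] [99.4 31.7 71.2]
20 25 [ 607.5 -142.2  136. ] [96.  31.7 78.5]
40 25 [ 615.9 -143.2  117.9] [87.6 31.6 96.6]
52 50.0 60.0
54 51.0 61.0
56 49.0 61.0
58 50.0 60.0
60 52.0 60.0
62 54.0 60.0
64 54.0 61.0
66 54.0 61.0
68 55.0 59.0
70 0 0
72 42.0 47.0
```

The pin is held at about 14° tilt with roughly 8 mm of x offset in the pads. The oblong mouth is at (637.7,-145.8,88) with y direction 83.3°. I'll hover the foot over the mouth.

>>> {"name": "arm_command", "arguments": {"increments": [[52,16,0,0.5,18],[104,32,0,0.5,18],[104,32,12,0.5,18],[102,32,26,0.5,18],[98,32,36,0.5,18]]}}

```text
clock: 8.43
eef_pos: [607.0, -143.3, 177.7]
ee_rot: [0.0, 0.059, 0.998, -0.0]
force: [-0.7, 0.1, -2.2]
opening: 23.7
grasp_force: 30.0
```

>>> {"name": "arm_command", "arguments": {"increments": [[0,0,0,0,18],[0,0,0,0,18]]}}

```text
clock: 8.68
eef_pos: [607.0, -143.4, 178.6]
ee_rot: [0.0, 0.059, 0.998, -0.0]
force: [0.4, -0.5, -2.4]
opening: 23.4
grasp_force: 30.0
```

```bash
python3 - <<'E'
from h import *
p,M=tool();print(p,yaw(),get_state()["force"],inc([612.2,-142.8,160]))
a=cam("scene");b=cam("side")
u=np.array([-.993,.117,0]);k=np.array([0,0,1]);t=np.radians(14);d=np.sin(t)*u+np.cos(t)*k
f=p-8*u-75*d
for c in(a,b): print("pred foot",f.round(1),proj(c,f).round(1),"hole",proj(c,[637.7,-145.8,88]).round(1))
i=[cv2.resize(c["pixels"][int(q[1])-25:int(q[1])+35,int(q[0])-25:int(q[0])+25],None,fx=8,fy=8,interpolation=cv2.INTER_CUBIC) for c,q in((a,proj(a,f)),(b,proj(b,f)))]
cv2.imwrite("pics/hov.png",np.hstack(i)[:,:,::-1])
E
```

```text
[ 606.96299137 -143.43266887  178.57686261] [173.19125575  83.19125276] [ 0.38263896 -0.51995905 -2.43107651] [-5.1  1.3 18.6]
pred foot [ 632.9 -146.5  105.8] [269.3 268.3] hole [271.3 273.3]
pred foot [ 632.9 -146.5  105.8] [318.  205.3] hole [316.6 209.2]
```

View pics/hov.png

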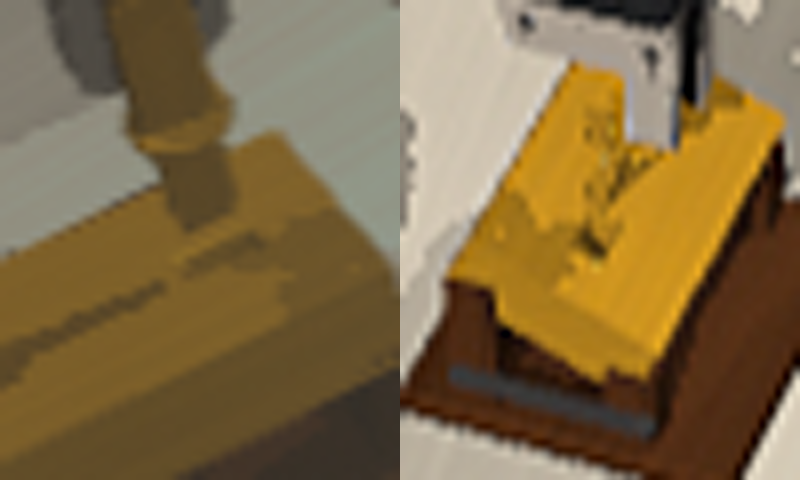

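The scene half shows the foot at (269.6,270) just before the oblong mouth at (272,274), as predicted. I'll lower it along the hole axis, watching the force.

>>> {"name": "arm_command", "arguments": {"increments": [[-2.5,1.2,9,0,18],[-4.6,1.2,17,0,18],[-5.6,1.2,20,0,18],[-5.6,1.2,20,0,18]]}}

```text
clock: 9.28
eef_pos: [611.9, -142.6, 160.5]
ee_rot: [-0.001, 0.059, 0.998, -0.0]
force: [-6.9, 1.6, 10.4]
opening: 23.6
grasp_force: 30.0
```

>>> {"name": "arm_command", "arguments": {"increments": [[-1.3,0,2.7,0,18],[-2.5,0,5.4,0,18],[-2.5,0,5.4,0,18]]}}

```text
clock: 9.65
eef_pos: [616.4, -143.2, 160.1]
ee_rot: [0.002, 0.059, 0.998, -0.001]
force: [-11.9, 4.5, 26.5]
opening: 23.7
grasp_force: 30.0
```

There's contact on the slope face, with the force normal to the surface, so the foot is beside the mouth. I'll back off and re-measure the pin's tilt and offset in the jaws from the wrist view.

>>> {"name": "arm_command", "arguments": {"increments": [[2.5,0,-6,0,18],[6,0,-15,0,18],[6,0,-20,0,18],[6,0,-20,0,18]]}}

```text
clock: 10.15
eef_pos: [608.6, -142.2, 173.0]
ee_rot: [0.0, 0.059, 0.998, -0.0]
force: [0.3, 0.8, -2.2]
opening: 23.6
grasp_force: 30.0
```

```bash
cat >> h.py <<'E'
def pinfit(w,shape="flat"):
    from scipy.optimize import least_squares
    p,M=tool();im=w["pixels"];g=cv2.GaussianBlur(im,(5,3),0)[:,312:327,0].mean(1)
    return p,M,g
def rows(w,th,off,L0):  # L0: collar top (29-4) distance below TCP along axis; returns rows top far, top near, tab bottom near, collar edge
    p,M=tool();t=np.radians(th);d=np.sin(t)*-M[:,0]+np.cos(t)*M[:,2];e=np.cos(t)*M[:,0]+np.sin(t)*M[:,2]
    f=lambda L,x:float(proj(w,p-off*M[:,0]+L*d+x*e)[1])
    return np.array([f(L0-50,-6),f(L0-50,6),f(L0,6),f(L0,16)])
E
python3 - <<'E'
from h import *
w=cam("wrist");p,M,g=pinfit(w);print(p,yaw(),get_state()["force"])
print([(y,int(g[y])) for y in range(262,352,2)])
np.save("w4.npy",w,allow_pickle=True)
from scipy.optimize import least_squares
r=least_squares(lambda v:rows(w,v[0],v[1],29)-[340,315,297,280],[14,8]);print("w3-like",r.x,r.fun)
E
```

```text
[ 608.42602392 -142.13748802  172.72832376] [173.19152387  83.19152152] [-0.44384063  0.72779008 -2.20534652]
[(262, 175), (264, 175), (266, 176), (268, 175), (270, 175), (272, 175), (274, 142), (276, 147), (278, 160), (280, 155), (282, 146), (284, 143), (286, 137), (288, 132), (290, 126), (292, 99), (294, 57), (296, 57), (298, 59), (300, 59), (302, 59), (304, 61), (306, 62), (308, 62), (310, 61), (312, 61), (314, 83), (316, 110), (318, 125), (320, 128), (322, 128), (324, 123), (326, 105), (328, 103), (330, 103), (332, 103), (334, 102), (336, 101), (338, 99), (340, 152), (342, 166), (344, 162), (346, 158), (348, 132), (350, 128)]
w3-like [16.85171268  9.76719884] [ 0.93699746 -0.83734908  0.2736481  -0.32438039]
```

```bash
python3 - <<'E'
from h import *
from scipy.optimize import least_squares
w=np.load("w4.npy",allow_pickle=True).item()
for o in ([339,315,292.5,274],[339,314,292.5,275]):
    for L in (27,29,33):
        r=least_squares(lambda v:rows(w,v[0],v[1],L)-o,[14,8]);print(L,r.x.round(1),r.fun.round(1))
# y centring: tab edge columns at row 330 and finger centre
hs=cv2.cvtColor(cv2.GaussianBlur(w["pixels"],(1,5),0),cv2.COLOR_RGB2HSV)
print([(x,int(hs[330,x,0]),int(hs[330,x,2])) for x in list(range(284,300,2))+list(range(338,354,2))])
p,M=tool();print([proj(w,p-12*M[:,0]-21*M[:,2]+y*M[:,1]).round(1).tolist() for y in(-12,0,12)])
E
```

```text
27 [13.9  7.7] [ 1.5 -1.4 -0.4  0.3]
29 [13.6  8.2] [ 1.3 -1.2 -0.5  0.4]
33 [13.   9.3] [ 0.9 -0.8 -0.7  0.6]
27 [14.5  7.7] [ 1.  -0.9  0.1 -0.2]
29 [14.2  8.2] [ 0.8 -0.7  0.  -0.1]
33 [13.7  9.2] [ 0.4 -0.4 -0.1  0.1]
[(284, 21, 23), (286, 21, 31), (288, 18, 31), (290, 21, 19), (292, 20, 78), (294, 20, 94), (296, 19, 105), (298, 20, 102), (338, 20, 99), (340, 20, 97), (342, 20, 96), (344, 19, 93), (346, 21, 39), (348, 25, 28), (350, 19, 25), (352, 24, 25)]
[[292.7, 344.7], [320.0, 344.8], [347.2, 344.6]]
```

Re-fit: the tilt was about 16.5° on the first try, so the foot was about 6 mm too far uphill. It's now 13.7° with a 9 mm offset. Retrying with the corrected foot position.

>>> {"name": "arm_command", "arguments": {"increments": [[-0.5,0,4,0,18],[-1,0,8,0,18],[-1.5,0,10,0,18],[-2,0,12,0,18],[-2,0,12,0,18]]}}

```text
clock: 10.82
eef_pos: [610.4, -142.3, 160.8]
ee_rot: [-0.0, 0.059, 0.998, 0.0]
force: [-0.0, 0.7, -2.8]
opening: 23.8
grasp_force: 30.0
```

>>> {"name": "arm_command", "arguments": {"increments": [[-0.7,0,1.5,0,18],[-1.4,0,3,0,18],[-1.4,0,3,0,18]]}}

```text
clock: 11.2
eef_pos: [611.9, -142.5, 157.9]
ee_rot: [-0.0, 0.059, 0.998, 0.0]
force: [-0.4, 0.1, -2.0]
opening: 24.2
grasp_force: 30.0
```

No contact force and already about 5 mm past the mouth plane, so I'll continue along the axis.

>>> {"name": "arm_command", "arguments": {"increments": [[-0.7,0,2,0,18],[-1.4,0,4,0,18],[-2.1,0,6,0,18],[-2.1,0,6,0,18]]}}

```text
clock: 11.7
eef_pos: [613.9, -142.7, 151.8]
ee_rot: [-0.0, 0.059, 0.998, 0.0]
force: [-0.2, 0.5, -2.7]
opening: 23.9
grasp_force: 30.0
```

```bash
python3 - <<'E'
from h import *
s=get_state();print(tool()[0],s["force"],s["wrist_torque"])
E
```

```text
[ 613.89059291 -142.72231615  151.76418249] [-0.24183673  0.49170808 -2.65100326] [ 0.00056623 -0.01171711  0.04193017]
```

The foot is about 12 mm inside with no contact. Now I'll rotate the pin to 25° by arcing the top toward the robot while advancing slightly.

>>> {"name": "arm_command", "arguments": {"increments": [[2.5,0,2,0,18],[5,0,4,0,18],[7.5,0,6,0,18],[10,0,8,0,18],[12,0,10,0,18]]}}

```text
clock: 12.32
eef_pos: [601.6, -141.4, 141.7]
ee_rot: [-0.0, 0.059, 0.998, -0.0]
force: [2.7, -0.2, 1.0]
opening: 23.6
grasp_force: 30.0
```

```bash
python3 - <<'E'
from h import *
w=cam("wrist");p,M,g=pinfit(w);s=get_state();print(p,s["force"],s["wrist_torque"])
print([(y,int(g[y])) for y in range(250,352,2)])
print("pred 25:",rows(w,25,9.2,33),"20:",rows(w,20,9.2,33))
E
```

```text
[ 601.12495341 -141.219397    141.16150333] [ 2.44612015 -1.10769994  1.70075282] [-0.17148982 -0.74910907  0.02123028]
[(250, 180), (252, 180), (254, 178), (256, 175), (258, 179), (260, 180), (262, 180), (264, 180), (266, 180), (268, 180), (270, 180), (272, 179), (274, 178), (276, 180), (278, 180), (280, 180), (282, 179), (284, 179), (286, 178), (288, 172), (290, 134), (292, 141), (294, 136), (296, 132), (298, 135), (300, 155), (302, 153), (304, 134), (306, 96), (308, 58), (310, 57), (312, 57), (314, 71), (316, 106), (318, 126), (320, 130), (322, 126), (324, 127), (326, 116), (328, 108), (330, 107), (332, 108), (334, 108), (336, 109), (338, 105), (340, 108), (342, 153), (344, 146), (346, 148), (348, 151), (350, 150)]
pred 25: [331.70143481 304.81928471 302.6311806  285.3647119 ] 20: [334.81007522 308.23640027 297.71142242 280.4025388 ]
```

The pin is at about 21° and following the hole with only a few newtons. I'll advance along the axis.

>>> {"name": "arm_command", "arguments": {"increments": [[-1,0,2,0,18],[-2,0,4.3,0,18],[-3,0,6.5,0,18],[-4.2,0,9,0,18],[-4.2,0,9,0,18]]}}

```text
clock: 13.0
eef_pos: [605.9, -141.7, 132.3]
ee_rot: [-0.001, 0.059, 0.998, 0.0]
force: [2.1, 0.3, -2.8]
opening: 23.7
grasp_force: 30.0
```

>>> {"name": "arm_command", "arguments": {"increments": [[-1,0,2,0,18],[-2,0,4.3,0,18],[-3,0,6.5,0,18],[-3,0,6.5,0,18]]}}

```text
clock: 13.5
eef_pos: [609.0, -142.1, 126.1]
ee_rot: [-0.0, 0.059, 0.998, 0.0]
force: [1.8, -0.6, -2.5]
opening: 23.6
grasp_force: 30.0
```

```bash
python3 - <<'E'
from h import *
w=cam("wrist");p,M,g=pinfit(w);s=get_state();print(p,s["force"],s["wrist_torque"],s["opening"])
print([(y,int(g[y])) for y in range(270,352,2)])
E
```

```text
[ 609.04012457 -142.14844951  126.18535664] [ 0.92633368 -0.93634289 -2.1320664 ] [-0.0125124  -0.3219068  -0.05564087] 23.891961457695015
[(270, 181), (272, 180), (274, 179), (276, 176), (278, 170), (280, 162), (282, 157), (284, 157), (286, 157), (288, 154), (290, 135), (292, 148), (294, 144), (296, 139), (298, 135), (300, 149), (302, 157), (304, 130), (306, 97), (308, 58), (310, 58), (312, 58), (314, 68), (316, 105), (318, 126), (320, 132), (322, 126), (324, 127), (326, 119), (328, 109), (330, 109), (332, 109), (334, 110), (336, 109), (338, 106), (340, 103), (342, 154), (344, 148), (346, 149), (348, 149), (350, 151)]
```

>>> {"name": "arm_command", "arguments": {"increments": [[-0.8,0,1.8,0,18],[-1.6,0,3.6,0,18],[-2.1,0,4.5,0,18],[-2.1,0,4.5,0,18]]}}

```text
clock: 14.05
eef_pos: [611.2, -142.4, 121.9]
ee_rot: [-0.0, 0.059, 0.998, 0.0]
force: [0.6, 0.3, -1.5]
opening: 23.3
grasp_force: 30.0
```

>>> {"name": "arm_command", "arguments": {"increments": [[-0.8,0,1.8,0,18],[-1.6,0,3.6,0,18],[-1.6,0,3.6,0,18]]}}

```text
clock: 14.42
eef_pos: [612.9, -142.6, 118.2]
ee_rot: [-0.0, 0.059, 0.998, 0.0]
force: [1.0, -0.1, -2.5]
opening: 23.5
grasp_force: 30.0
```

>>> {"name": "arm_command", "arguments": {"increments": [[-0.8,0,1.8,0,18],[-1.6,0,3.6,0,18],[-2.4,0,5.4,0,18],[-2.4,0,5.4,0,18]]}}

```text
clock: 14.92
eef_pos: [613.6, -143.0, 117.5]
ee_rot: [-0.003, 0.059, 0.998, -0.0]
force: [-20.4, 3.8, 25.8]
opening: 23.3
grasp_force: 30.1
```

```bash
python3 - <<'E'
from h import *
w=cam("wrist");p,M,g=pinfit(w);s=get_state();print(p,s["force"],s["wrist_torque"],s["opening"])
print([(y,int(g[y])) for y in range(280,352,2)])
E
```

```text
[ 613.57306216 -142.95423951  117.47257857] [-20.06441582   4.52390385  25.50275464] [0.67408493 3.28687659 0.05262133] 23.420082391621378
[(280, 164), (282, 160), (284, 155), (286, 158), (288, 143), (290, 125), (292, 134), (294, 132), (296, 144), (298, 141), (300, 155), (302, 155), (304, 132), (306, 93), (308, 57), (310, 57), (312, 58), (314, 76), (316, 109), (318, 129), (320, 133), (322, 134), (324, 132), (326, 118), (328, 119), (330, 111), (332, 110), (334, 109), (336, 109), (338, 106), (340, 109), (342, 155), (344, 151), (346, 149), (348, 149), (350, 149)]
```

The stop is firm, with the force along the hole axis and the TCP close to the computed home position. I'll relax, release and rise.

>>> {"name": "arm_command", "arguments": {"increments": [[1.6,0,-4,0,18],[1.6,0,-4,0,45],[1.6,0,-4,0,45],[1.6,0,-4,0,45]]}}

```text
clock: 15.48
eef_pos: [613.7, -142.7, 116.7]
ee_rot: [-0.0, 0.059, 0.998, 0.0]
force: [-0.2, 0.6, 0.0]
opening: 44.6
grasp_force: 0.0
```

>>> {"name": "arm_command", "arguments": {"increments": [[0,0,-40,0,45],[0,0,-95,0,45],[-50,-20,-100,0,45],[-95,-40,-100,0,45],[-95,-40,-100,0,45]]}}

```text
clock: 16.1
eef_pos: [704.5, -195.2, 215.0]
ee_rot: [-0.001, 0.06, 0.998, 0.0]
force: [-0.4, -0.4, -0.9]
opening: 44.9
grasp_force: 0.0
```

```bash
python3 - <<'E'
from h import *
w=cam("wrist");p,M=tool();s=get_state();print(p,s["force"],s["opening"]);np.save("w5.npy",w,allow_pickle=True);save(w,"w5")
m=np.array([637.7,-145.8,88]);u=np.array([-.993,.117,0]);z=np.sin(np.radians(25))*u+np.cos(np.radians(25))*np.array([0,0,1]);x=np.cross([0.117,.993,0],z)
print("pred top face if home",[proj(w,m+54*z+i*6*x+j*12*np.array([.117,.993,0])).round(1).tolist() for i,j in((0,0),(-1,-1),(-1,1),(1,1),(1,-1))])
c=proj(w,m+54*z).astype(int);g=w["pixels"][:,:,0].astype(int)
print(c);
for yy in range(c[1]-36,c[1]+37,4): print(yy,[int(v) for v in g[yy,c[0]-44:c[0]+45:4]])
E
```

```text
[ 703.45126    -194.15360316  215.39697702] [-0.85167854  0.17995265 -0.29176324] 45.25749746532475
pred top face if home [[383.3, 107.5], [364.2, 99.0], [400.7, 100.3], [402.4, 116.4], [365.2, 115.2]]
[383 107]
71 [72, 79, 74, 74, 71, 71, 77, 69, 73, 79, 76, 80, 75, 77, 70, 77, 76, 72, 172, 173, 168, 170, 168]
75 [75, 75, 75, 70, 71, 78, 72, 67, 74, 72, 71, 66, 75, 69, 76, 78, 75, 72, 159, 168, 169, 167, 176]
79 [74, 69, 76, 72, 76, 74, 77, 72, 78, 71, 74, 74, 76, 70, 74, 76, 76, 74, 152, 168, 174, 169, 171]
83 [77, 75, 74, 71, 73, 72, 70, 71, 71, 76, 71, 80, 76, 81, 75, 77, 80, 77, 164, 168, 170, 168, 168]
87 [76, 79, 77, 68, 68, 74, 70, 71, 72, 72, 71, 72, 71, 75, 76, 70, 71, 65, 154, 169, 171, 170, 171]
91 [172, 171, 177, 177, 175, 180, 169, 158, 149, 133, 119, 98, 113, 104, 95, 84, 69, 66, 159, 163, 169, 171, 169]
95 [165, 163, 167, 166, 169, 169, 169, 166, 169, 167, 175, 168, 161, 166, 164, 175, 166, 171, 170, 172, 168, 173, 172]
99 [162, 161, 161, 159, 164, 165, 163, 164, 155, 155, 145, 146, 142, 134, 129, 158, 160, 161, 164, 169, 171, 173, 173]
103 [167, 164, 168, 168, 167, 1
[... 523 characters left out ...]
160, 157, 162, 173, 173]
123 [165, 166, 170, 162, 119, 74, 76, 82, 86, 88, 87, 90, 81, 89, 92, 170, 170, 169, 171, 166, 162, 175, 171]
127 [124, 118, 119, 114, 120, 63, 82, 82, 87, 90, 92, 88, 79, 87, 161, 160, 166, 167, 165, 165, 157, 163, 172]
131 [121, 117, 120, 127, 121, 62, 80, 83, 88, 85, 85, 84, 85, 78, 164, 163, 163, 162, 162, 166, 159, 160, 160]
135 [121, 125, 128, 120, 125, 74, 79, 81, 87, 90, 81, 81, 85, 133, 149, 150, 169, 166, 164, 166, 165, 168, 165]
139 [116, 117, 119, 115, 119, 76, 78, 80, 92, 86, 86, 84, 82, 141, 135, 138, 133, 138, 138, 132, 156, 158, 159]
143 [162, 170, 169, 117, 167, 174, 166, 149, 152, 149, 143, 133, 137, 147, 147, 144, 140, 147, 144, 144, 174, 164, 166]
```

The released flat pin's top face covers columns 365-401 and rows 99-114, which matches the fully-home prediction of 364-402 and 99-116. Now the round pin.

>>> {"name": "arm_command", "arguments": {"increments": [[26,54,0,0,50],[52,108,0,0,50],[78,162,0,0,50],[104,216,0,0,50],[130,270,0,0,50]]}}

```text
clock: 16.77
eef_pos: [604.1, 91.9, 217.3]
ee_rot: [0.0, 0.059, 0.998, 0.0]
force: [0.1, 0.1, 0.7]
opening: 50.1
grasp_force: 0.0
```

>>> {"name": "arm_command", "arguments": {"increments": [[20,40,10,0,50],[20,40,20,0,50],[20,40,20,0,50]]}}

```text
clock: 17.15
eef_pos: [590.0, 131.6, 196.2]
ee_rot: [-0.001, 0.059, 0.998, -0.0]
force: [0.1, 0.6, -0.6]
opening: 49.8
grasp_force: 0.0
```

```bash
python3 - <<'E'
from h import *
w=cam("wrist");p,M=tool();print(p,yaw());q=proj(w,[591,131.7,104]);print(q,inc([591,131.7,84]));tops(w,[q,q+[0,5],q-[0,5]],110)
w5=np.load("w5.npy",allow_pickle=True).item()
m=np.array([637.7,-145.8,88]);u=np.array([-.993,.117,0]);z=np.sin(np.radians(25))*u+np.cos(np.radians(25))*np.array([0,0,1])
print([proj(w5,m+d*z).round(1).tolist() for d in (48,54,60)])
E
```

```text
[590.7278511  131.09219609 196.86168417] [173.15336636  83.15337727]
[319.56493501 245.66427297] [ -0.3   0.7 112.9]
px [305, 209, 33, 50, 998] [321.7 236.7] mean xy [584.7 134. ] rect [582.9 133.9] [21.7 36.2] 77.1
[[562.9000244140625, 127.4000015258789], [598.0999755859375, 119.30000305175781], [603.0, 140.5], [567.7000122070312, 148.60000610351562]]
px [305, 209, 33, 50, 998] [321.7 236.7] mean xy [584.7 134. ] rect [582.9 133.9] [21.7 36.2] 77.1
[[562.9000244140625, 127.4000015258789], [598.0999755859375, 119.30000305175781], [603.0, 140.5], [567.7000122070312, 148.60000610351562]]
px [305, 209, 33, 50, 998] [321.7 236.7] mean xy [584.7 134. ] rect [582.9 133.9] [21.7 36.2] 77.1
[[562.9000244140625, 127.4000015258789], [598.0999755859375, 119.30000305175781], [603.0, 140.5], [567.7000122070312, 148.60000610351562]]
[[381.8, 111.9], [383.3, 107.5], [384.8, 103.0]]
```

>>> {"name": "arm_command", "arguments": {"increments": [[-0.3,0.7,45,0,50],[-0.3,0.7,85,0,50],[-0.3,0.7,112.5,0,50],[-0.3,0.7,112.5,0,50],[-0.3,0.7,112.5,0,16]]}}

```text
clock: 17.82
eef_pos: [592.8, 131.8, 86.2]
ee_rot: [0.001, 0.06, 0.998, 0.0]
force: [0.8, 0.1, 1.1]
opening: 43.7
grasp_force: 0.0
```

>>> {"name": "arm_command", "arguments": {"increments": [[0,0,0,0,16],[0,0,0,0,16],[0,0,0,0,16],[0,0,0,0,16]]}}

```text
clock: 18.32
eef_pos: [592.2, 132.5, 85.8]
ee_rot: [0.001, 0.059, 0.998, -0.0]
force: [-0.7, -1.0, 5.9]
opening: 21.6
grasp_force: 30.0
```

>>> {"name": "arm_command", "arguments": {"increments": [[0,0,-12,0,16],[0,0,-24,0,16],[0,0,-24,0,16],[3,0,-24,0,16],[6,0,-24,0,16]]}}

```text
clock: 18.95
eef_pos: [586.5, 133.1, 108.5]
ee_rot: [0.002, 0.059, 0.998, -0.0]
force: [6.6, -0.3, -5.5]
opening: 21.6
grasp_force: 30.0
```

>>> {"name": "arm_command", "arguments": {"increments": [[4,0,0,0,16],[8,0,0,0,16],[12,0,0,0,16],[16,0,0,0,16],[20,0,0,0,16]]}}

```text
clock: 19.58
eef_pos: [567.6, 135.3, 109.2]
ee_rot: [0.003, 0.059, 0.998, -0.0]
force: [6.5, -1.0, -3.7]
opening: 21.7
grasp_force: 30.0
```

```bash
python3 - <<'E'
from h import *
w=cam("wrist");p,M,g=pinfit(w);s=get_state();print(p,s["force"],s["wrist_torque"],s["opening"])
print([(y,int(g[y])) for y in range(240,352,2)])
E
```

```text
[567.05816038 135.35120777 109.17732639] [ 6.32881683 -0.32633273 -2.52224885] [-0.25105307 -1.29682553  0.00688664] 21.308849495512597
[(240, 125), (242, 125), (244, 126), (246, 126), (248, 127), (250, 125), (252, 123), (254, 125), (256, 127), (258, 127), (260, 132), (262, 135), (264, 136), (266, 137), (268, 113), (270, 157), (272, 172), (274, 169), (276, 168), (278, 131), (280, 64), (282, 60), (284, 60), (286, 60), (288, 60), (290, 60), (292, 60), (294, 61), (296, 64), (298, 100), (300, 138), (302, 126), (304, 128), (306, 128), (308, 128), (310, 127), (312, 126), (314, 126), (316, 122), (318, 119), (320, 118), (322, 111), (324, 110), (326, 104), (328, 101), (330, 101), (332, 100), (334, 100), (336, 100), (338, 100), (340, 100), (342, 111), (344, 133), (346, 164), (348, 170), (350, 170)]
```

```bash
cat >> h.py <<'E'
def fitround(w,obs,L0=31.8,hw=11):
    from scipy.optimize import least_squares
    p,M=tool()
    def f(v):
        t=np.radians(v[0]);d=np.sin(t)*-M[:,0]+np.cos(t)*M[:,2];e=np.cos(t)*M[:,0]+np.sin(t)*M[:,2]
        g=lambda L,x:float(proj(w,p-v[1]*M[:,0]+L*d+x*e)[1])
        return np.array([g(L0-50,-hw),g(L0-50,hw),g(L0,hw),g(L0,16)])-obs
    r=least_squares(f,[15,3]);return r.x.round(1),r.fun.round(1)
E
python3 - <<'E'
from h import *
w=cam("wrist")
for L in (28,31.8,36): print(fitround(w,[343,298,279,268.5],L))
E
```

```text
(array([13.6,  4.5]), array([ 2.6, -2.1, -0.9,  0.6]))
(array([13.1,  5.4]), array([ 1.8, -1.4, -1. ,  0.7]))
(array([12.4,  6.5]), array([ 1. , -0.8, -1. ,  0.9]))
```

>>> {"name": "arm_command", "arguments": {"increments": [[2,0,0,0,16],[4,0,0,0,16],[5,0,0,0,16],[5,0,0,0,16]]}}

```text
clock: 20.18
eef_pos: [560.9, 136.1, 108.7]
ee_rot: [0.0, 0.059, 0.998, -0.0]
force: [4.1, -2.0, -1.5]
opening: 21.4
grasp_force: 30.0
```

```bash
python3 - <<'E'
from h import *
w=cam("wrist");p,M,g=pinfit(w);s=get_state();print(p,s["force"],s["wrist_torque"],s["opening"])
print([(y,int(g[y])) for y in range(256,352,2)])
E
```

```text
[560.93965801 136.12307995 108.70939396] [ 4.13312661 -1.7081363  -1.53731875] [-0.22424518 -0.95125618 -0.05267867] 21.114607438307488
[(256, 128), (258, 128), (260, 127), (262, 124), (264, 124), (266, 127), (268, 128), (270, 130), (272, 135), (274, 137), (276, 122), (278, 148), (280, 161), (282, 159), (284, 154), (286, 113), (288, 58), (290, 54), (292, 56), (294, 57), (296, 57), (298, 61), (300, 99), (302, 127), (304, 131), (306, 131), (308, 130), (310, 131), (312, 130), (314, 129), (316, 129), (318, 125), (320, 125), (322, 116), (324, 111), (326, 108), (328, 103), (330, 103), (332, 103), (334, 103), (336, 102), (338, 101), (340, 101), (342, 101), (344, 111), (346, 122), (348, 123), (350, 128)]
```

The round pin is tilted to about 17°, which was enough last time. I'll lift it out and carry it above the round hole, passing well clear of the installed flat pin.

>>> {"name": "arm_command", "arguments": {"increments": [[0,0,-30,0,16],[0,0,-80,0,16],[0,0,-127,0,16],[-10,-44,-127,0,16],[-24,-104,-127,0,16]]}}

```text
clock: 20.85
eef_pos: [570.9, 30.5, 235.6]
ee_rot: [-0.001, 0.058, 0.998, 0.0]
force: [0.4, -0.3, -1.9]
opening: 21.1
grasp_force: 30.0
```

>>> {"name": "arm_command", "arguments": {"increments": [[-14,-58,0,0,16],[-28,-118,0,0,16],[-42,-178,0,0,16],[-56,-238,0,0,16],[-56,-240,0,0,16]]}}

```text
clock: 21.48
eef_pos: [598.0, -217.7, 234.2]
ee_rot: [-0.002, 0.062, 0.998, 0.001]
force: [-0.1, 0.6, -2.3]
opening: 21.5
grasp_force: 30.0
```

>>> {"name": "arm_command", "arguments": {"increments": [[0,0,0,0,16],[0,0,0,0,16]]}}

```text
clock: 21.72
eef_pos: [599.0, -212.9, 235.1]
ee_rot: [-0.001, 0.058, 0.998, 0.001]
force: [-0.3, -0.5, -1.8]
opening: 21.3
grasp_force: 30.0
```

```bash
python3 - <<'E'
from h import *
w=cam("wrist");p,M,g=pinfit(w);s=get_state();print(p,yaw(),s["force"],s["opening"],s["grasp_force"])
print([(y,int(g[y])) for y in range(256,356,2)])
for o in ([344.5,300,286.5,277],): print(fitround(w,o,31.8),fitround(w,o,36))
hs=cv2.cvtColor(cv2.GaussianBlur(w["pixels"],(1,5),0),cv2.COLOR_RGB2HSV)
print([(x,int(hs[325,x,2])) for x in list(range(286,302,2))+list(range(336,354,2))])
E
```

```text
[ 599.17079282 -213.02686822  235.36639202] [173.30974235  83.30970075] [ 0.39410546 -0.33771317 -1.56775181] 20.834209366353356 29.998987913131714
[(256, 59), (258, 57), (260, 55), (262, 55), (264, 59), (266, 67), (268, 89), (270, 133), (272, 161), (274, 165), (276, 147), (278, 133), (280, 158), (282, 152), (284, 151), (286, 125), (288, 62), (290, 55), (292, 56), (294, 57), (296, 57), (298, 58), (300, 82), (302, 120), (304, 127), (306, 130), (308, 129), (310, 128), (312, 128), (314, 125), (316, 125), (318, 120), (320, 118), (322, 113), (324, 109), (326, 108), (328, 103), (330, 102), (332, 102), (334, 101), (336, 100), (338, 100), (340, 100), (342, 99), (344, 117), (346, 162), (348, 168), (350, 167), (352, 167), (354, 167)]
(array([17.5,  7.6]), array([ 2.4, -2. , -0.5,  0.3])) (array([17. ,  8.4]), array([ 1.6, -1.4, -0.5,  0.4]))
[(286, 41), (288, 28), (290, 25), (292, 26), (294, 39), (296, 99), (298, 104), (300, 107), (336, 106), (338, 106), (340, 103), (342, 56), (344, 26), (346, 30), (348, 27), (350, 30), (352, 65)]
```

The fit gives 17° tilt and 8 mm offset, so the foot is 31 mm ahead of and 74.6 mm below the TCP. Descending on the hole axis.

>>> {"name": "arm_command", "arguments": {"increments": [[3.5,-2.5,30,0,16],[7,-2.5,50,0,16],[7,-2.5,59,0,16],[3.5,-2.5,66,0,16],[3.5,-2.5,66,0,16]]}}

```text
clock: 22.4
eef_pos: [596.0, -216.9, 169.6]
ee_rot: [0.0, 0.059, 0.998, -0.0]
force: [0.4, 0.7, -2.2]
opening: 21.3
grasp_force: 30.0
```

```bash
python3 - <<'E'
from h import *
s=get_state();print(tool()[0],s["force"],s["opening"],inc([598.3,-215.4,162.6]))
E
```

```text
[ 595.95198424 -216.93533777  169.60330366] [ 0.35838081  0.71048175 -2.21164492] 21.320166942256577 [-2.1  1.8  7. ]
```

>>> {"name": "arm_command", "arguments": {"increments": [[0,1.5,2,0,16],[-0.8,1.5,5,0,16],[-2,1.5,8,0,16],[-3,1.5,10,0,16],[-3,1.5,10,0,16]]}}

```text
clock: 23.02
eef_pos: [598.7, -215.8, 159.3]
ee_rot: [-0.0, 0.059, 0.998, 0.0]
force: [-0.3, -0.5, -1.2]
opening: 21.5
grasp_force: 30.0
```

>>> {"name": "arm_command", "arguments": {"increments": [[-1,0,2,0,16],[-2,0,4,0,16],[-2,0,4,0,16]]}}

```text
clock: 23.4
eef_pos: [600.6, -215.9, 155.3]
ee_rot: [-0.0, 0.059, 0.998, 0.0]
force: [0.3, 0.4, -1.9]
opening: 20.8
grasp_force: 30.0
```

It's inside with no contact. Continuing along the axis.

>>> {"name": "arm_command", "arguments": {"increments": [[-0.5,0,2,0,16],[-1,0,4,0,16],[-1.5,0,6,0,16],[-2,0,8,0,16],[-2,0,8,0,16]]}}

```text
clock: 24.02
eef_pos: [602.6, -216.2, 147.3]
ee_rot: [-0.0, 0.059, 0.998, 0.0]
force: [0.2, 0.8, -1.2]
opening: 21.7
grasp_force: 30.0
```

```bash
python3 - <<'E'
from h import *
w=cam("wrist");p,M,g=pinfit(w);s=get_state();print(p,s["force"],s["wrist_torque"],s["opening"])
print([(y,int(g[y])) for y in range(270,352,2)])
E
```

```text
[ 602.64999986 -216.24527086  147.43125963] [ 0.27338475 -0.39182199 -2.26824629] [ 0.02855002  0.05492188 -0.0463071 ] 20.970612258990222
[(270, 127), (272, 127), (274, 128), (276, 116), (278, 140), (280, 164), (282, 161), (284, 156), (286, 123), (288, 62), (290, 58), (292, 60), (294, 60), (296, 60), (298, 60), (300, 84), (302, 126), (304, 133), (306, 134), (308, 134), (310, 133), (312, 133), (314, 133), (316, 128), (318, 126), (320, 126), (322, 119), (324, 118), (326, 111), (328, 106), (330, 106), (332, 105), (334, 105), (336, 104), (338, 104), (340, 103), (342, 104), (344, 130), (346, 145), (348, 144), (350, 145)]
```

>>> {"name": "arm_command", "arguments": {"increments": [[-0.5,0,2.5,0,16],[0,0,5,0,16],[0.5,0,7.5,0,16],[1,0,9.5,0,16],[1,0,9.5,0,16]]}}

```text
clock: 24.7
eef_pos: [602.2, -216.3, 138.5]
ee_rot: [0.001, 0.059, 0.998, -0.0]
force: [1.8, 0.0, 0.5]
opening: 21.1
grasp_force: 30.0
```

>>> {"name": "arm_command", "arguments": {"increments": [[0,0,0,0,35],[0,0,0,0,35],[0,0,0,0,35]]}}

```text
clock: 25.08
eef_pos: [601.3, -216.1, 137.7]
ee_rot: [-0.001, 0.059, 0.998, 0.0]
force: [0.3, 0.2, 0.3]
opening: 34.9
grasp_force: 0.0
```

```bash
python3 - <<'E'
from h import *
w=cam("wrist");p,M,g=pinfit(w);s=get_state();print(p,s["force"],s["wrist_torque"],s["opening"])
print([(y,int(g[y])) for y in range(250,372,2)])
m=np.array([629.1,-219,88]);u=np.array([-.993,.117,0]);z=np.sin(np.radians(25))*u+np.cos(np.radians(25))*np.array([0,0,1]);x=np.cross([0.117,.993,0],z)
for o in (0,10,20): print(o,[proj(w,m+(o+a)*z+b*x).round().tolist() for a,b in((54,11),(54,-11),(4,-11),(4,-16))])
E
```

```text
[ 601.40096408 -216.11692817  137.79800477] [-0.01060056 -1.15130233 -0.29986832] [ 0.01292805 -0.01753033 -0.04298983] 34.78932233332899
[(250, 175), (252, 177), (254, 178), (256, 178), (258, 175), (260, 173), (262, 178), (264, 174), (266, 176), (268, 176), (270, 177), (272, 168), (274, 138), (276, 129), (278, 115), (280, 116), (282, 111), (284, 97), (286, 117), (288, 129), (290, 131), (292, 131), (294, 132), (296, 132), (298, 132), (300, 134), (302, 134), (304, 134), (306, 135), (308, 136), (310, 135), (312, 136), (314, 131), (316, 130), (318, 125), (320, 122), (322, 121), (324, 111), (326, 118), (328, 144), (330, 149), (332, 153), (334, 150), (336, 149), (338, 148), (340, 145), (342, 148), (344, 149), (346, 150), (348, 152), (350, 153), (352, 148), (354, 146), (356, 148), (358, 146), (360, 150), (362, 129), (364, 44), (366, 46), (368, 51), (370, 56)]
0 [[321.0, 332.0], [320.0, 287.0], [320.0, 289.0], [320.0, 281.0]]
10 [[321.0, 334.0], [320.0, 286.0], [320.0, 289.0], [320.0, 280.0]]
20 [[321.0, 336.0], [321.0, 286.0], [320.0, 288.0], [320.0, 279.0]]
```

Released, and the view suggests it dropped in. I'll rise and check from the same viewpoint as before.

>>> {"name": "arm_command", "arguments": {"increments": [[0,0,-40,0,35],[0,0,-77,0,35],[-50,8,-77,0,35],[-100,16,-77,0,35],[-100,16,-77,0,35]]}}

```text
clock: 25.75
eef_pos: [704.4, -211.5, 213.2]
ee_rot: [-0.001, 0.059, 0.998, 0.0]
force: [-0.2, 0.4, -0.4]
opening: 34.9
grasp_force: 0.0
```

```bash
python3 - <<'E'
from h import *
w=cam("wrist");p,M=tool();print(p,yaw());np.save("w6.npy",w,allow_pickle=True)
u=np.array([-.993,.117,0]);z=np.sin(np.radians(25))*u+np.cos(np.radians(25))*np.array([0,0,1]);y=np.array([.117,.993,0]);x=np.cross(y,z)
im=cv2.GaussianBlur(w["pixels"],(3,3),0)[:,:,0].astype(int)
for n,m,hx,hy in(("flat",np.array([637.7,-145.8,88]),6,12),("round",np.array([629.1,-219,88]),11,11)):
    for o in(0,4,10):
        P=[proj(w,m+(54+o)*z+a*x+b*y).round(1) for a,b in((-hx,0),(hx,0),(0,-hy),(0,hy))];print(n,o,"rows",P[0][1],P[1][1],"cols",P[2][0],P[3][0],"collar rows",[proj(w,m+(4+o)*z+a*16*x).round(1).tolist()[1] for a in(-1,1)])
    c=proj(w,m+54*z).astype(int);print("col",c[0],[(r,int(im[r,c[0]-3:c[0]+4].mean())) for r in range(c[1]-34,c[1]+56,2)]);print("row",c[1],[(k,int(im[c[1],k])) for k in range(c[0]-36,c[0]+38,2)])
E
```

```text
[ 703.15732574 -211.75064772  213.62627703] [173.24721301  83.24716886]
flat 0 rows 97.9 114.0 cols 390.8 426.9 collar rows [118.9, 156.8]
flat 4 rows 94.8 111.1 cols 391.9 428.5 collar rows [116.6, 154.8]
flat 10 rows 90.0 106.5 cols 393.6 431.0 collar rows [113.0, 151.8]
col 409 [(71, 73), (73, 71), (75, 71), (77, 73), (79, 74), (81, 74), (83, 74), (85, 71), (87, 71), (89, 79), (91, 154), (93, 168), (95, 163), (97, 145), (99, 160), (101, 161), (103, 162), (105, 163), (107, 164), (109, 161), (111, 136), (113, 86), (115, 86), (117, 87), (119, 86), (121, 85), (123, 84), (125, 85), (127, 84), (129, 84), (131, 83), (133, 84), (135, 86), (137, 93), (139, 102), (141, 124), (143, 141), (145, 143), (147, 158), (149, 147), (151, 143), (153, 155), (155, 158), (157, 163), (159, 163)]
row 105 [(373, 163), (375, 163), (377, 163), (379, 164), (381, 164), (383, 163), (385, 166), (387, 110), (389, 65), (391, 102), (393, 149), (395, 164), (397, 159), (399, 159), (401, 159), (403, 163), (405, 164), (407, 163), (409, 164), (411, 164), (413, 163), (415, 164), (417, 164), (419, 160), (421, 155), (423, 1
[... 603 characters left out ...]
15, 139), (117, 88), (119, 85), (121, 86), (123, 85), (125, 85), (127, 85), (129, 84), (131, 84), (133, 84), (135, 83), (137, 83), (139, 83), (141, 82), (143, 80), (145, 115), (147, 161), (149, 163), (151, 165), (153, 107), (155, 149), (157, 164)]
row 103 [(257, 164), (259, 165), (261, 166), (263, 165), (265, 165), (267, 164), (269, 164), (271, 166), (273, 165), (275, 148), (277, 135), (279, 165), (281, 161), (283, 163), (285, 165), (287, 164), (289, 161), (291, 165), (293, 165), (295, 164), (297, 163), (299, 162), (301, 164), (303, 169), (305, 170), (307, 171), (309, 143), (311, 151), (313, 160), (315, 159), (317, 160), (319, 161), (321, 159), (323, 158), (325, 159), (327, 159), (329, 160)]
```

Both tops show the same small shift of about -2.5 rows from the home prediction, and the round top's apparent size (33.5 px) fits a seated pin. I'll confirm the round pin with a light press from closed fingers and note the height where contact happens.

>>> {"name": "arm_command", "arguments": {"increments": [[48,-8,0,0,0],[96,-16,0,0,0],[96,-16,0,0,0],[96,-16,25,0,0],[96,-16,44,0,0]]}}

```text
clock: 26.42
eef_pos: [605.7, -216.8, 170.9]
ee_rot: [0.0, 0.059, 0.998, -0.0]
force: [0.0, -0.6, 0.5]
opening: 0.6
grasp_force: 0.0
```

>>> {"name": "arm_command", "arguments": {"increments": [[0,0,3,0,0],[0,0,6,0,0],[0,0,8,0,0],[0,0,10,0,0]]}}

```text
clock: 26.92
eef_pos: [606.1, -216.8, 161.6]
ee_rot: [0.0, 0.059, 0.998, -0.0]
force: [-0.4, -0.1, -0.3]
opening: 0.5
grasp_force: 0.0
```

>>> {"name": "arm_command", "arguments": {"increments": [[0,0,1,0,0],[0,0,2,0,0],[0,0,2,0,0]]}}

```text
clock: 27.3
eef_pos: [605.9, -216.7, 159.6]
ee_rot: [0.0, 0.059, 0.998, -0.0]
force: [-0.5, 0.1, 1.6]
opening: 0.2
grasp_force: 1.0
```

>>> {"name": "arm_command", "arguments": {"increments": [[0,0,1,0,0],[0,0,2,0,0],[0,0,2,0,0]]}}

```text
clock: 27.68
eef_pos: [606.2, -216.8, 159.1]
ee_rot: [0.001, 0.059, 0.998, -0.0]
force: [-2.8, 2.3, 9.4]
opening: 0.2
grasp_force: 4.6
```

Contact came at TCP z of about 159.5, against 159.4 predicted for a seated pin, with solid resistance. So the round pin is home. I'll retreat and hand in after a final check.

>>> {"name": "arm_command", "arguments": {"increments": [[0,0,-30,0,0],[0,0,-80,0,0],[-50,0,-80,0,0],[-98,16,-58,0,0],[-98,16,-58,0,0]]}}

```text
clock: 28.3
eef_pos: [705.2, -210.8, 209.7]
ee_rot: [-0.003, 0.058, 0.998, 0.001]
force: [0.4, -0.0, -0.4]
opening: 0.6
grasp_force: 0.0
```

```bash
python3 - <<'E'
from h import *
w=cam("wrist");s=get_state();print(tool()[0],s["force"])
m0=np.load("w6.npy",allow_pickle=True).item()
u=np.array([-.993,.117,0]);z=np.sin(np.radians(25))*u+np.cos(np.radians(25))*np.array([0,0,1])
for m in(np.array([637.7,-145.8,88]),np.array([629.1,-219,88])):
    for c in(m0,w):
        q=proj(c,m+54*z).astype(int);g=c["pixels"][:,:,0].astype(int);print(q,[(r,int(g[r,q[0]-3:q[0]+4].mean())) for r in range(q[1]-20,q[1]+16,2)])
print(job_done())
E
```

```text
[ 704.57093208 -211.57267763  211.88896323] [-0.07883275  0.53033164  0.00062406]
[409 105] [(85, 70), (87, 71), (89, 65), (91, 164), (93, 168), (95, 169), (97, 135), (99, 160), (101, 160), (103, 162), (105, 164), (107, 164), (109, 162), (111, 143), (113, 80), (115, 86), (117, 86), (119, 87)]
[408 104] [(84, 70), (86, 67), (88, 68), (90, 150), (92, 166), (94, 165), (96, 129), (98, 157), (100, 156), (102, 159), (104, 159), (106, 160), (108, 160), (110, 144), (112, 80), (114, 84), (116, 86), (118, 84)]
[293 103] [(83, 79), (85, 76), (87, 84), (89, 163), (91, 160), (93, 162), (95, 162), (97, 163), (99, 162), (101, 163), (103, 164), (105, 164), (107, 166), (109, 166), (111, 167), (113, 171), (115, 144), (117, 85)]
[291 102] [(82, 78), (84, 76), (86, 78), (88, 163), (90, 159), (92, 158), (94, 161), (96, 159), (98, 161), (100, 160), (102, 161), (104, 162), (106, 163), (108, 164), (110, 163), (112, 167), (114, 149), (116, 86)]
the job is handed in; nothing more can be done
None
```

The job is handed in at about 28 s: by my measurements both pins are fully home and released, and the arm never went near the lantern, hammer, burnisher or glass panel; `job_done()` returned no verdict.

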